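Shift the photometer's cell changer into slot three

ROBOT

A 6-joint arm with a two-finger parallel gripper is mounted at the origin on the work surface. World frame = base frame: x ahead of the robot, y to its left, z up, the work surface at z = 0. Lengths are in m, angles in rad, forces in N, time in s.
With the tool pointing down it reaches from about 0.35 to 1 m from the base axis. Payload 7.1 kg.
Tool frame: the origin (TCP) lies between the finger pads, 19 mm behind the fingertips; this is the grasp point; z points along the fingers, y is the line along which they close (so a half turn about z gives the same grasp; the last joint's range is limited). The gripper opens to 85 mm and grips with 20 to 120 N. Pads are 22 mm wide; open, the fingers measure 114 mm over their backs; the gripper's body (76 mm by 85 mm) begins 54 mm behind the grasp point. The pads swing forward as they close: fully open they stand 13 mm farther back than shut.
Start: joints at [1.123, 0.423, 1.63, -0, 1.089, -0.019], TCP at [0.26, 0.568, 0.25] pointing down, gripper open.
Joint ranges: [-3, 3], [-0.9, 2.11], [0.09, 2.58], [-1.31, 4.45], [0.11, 2.69], [-2.54, 2.54]. Speed limits (rad/s): [2.39, 2.39, 3.01, 3.14, 3.14, 3.14].

INTERFACE

Orientations are given as [roll, pitch, yaw] about the fixed x, y, z axes, in that order (R = Rz(yaw) Ry(pitch) Rx(roll)).
In Python, from plant import * gives the robot as it stands.
- The arm moves only by the tool jog_arm, never from a script. Its argument "rows" is text: rows parted by semicolons, each of 7 numbers parted by spaces: the shift along the tool's x, y, z in shares of 0.5 m (1.0 is 0.5 m), then the turn, a rotation vector about the tool's x, y, z in fractions of the full range, 1 being pi/2 rad, then the opening, from 0 (shut) to 1 (fully open). In form: x y z wx wy wz grip; .... A call has exactly 8 rows; each row is the pose to reach, as a shift and turn from the pose commanded when the call began, along the tool's axes at that moment; what a row does not reach only later rows make up. A row lasts 1/8 s, in which the tool goes at most 62.5 mm and 10.7 degrees, less where a joint would pass 70% of its speed; a pose out of reach is approached as far as the arm can. Shift and turn numbers lie between -1 and 1, and a call with a number outside is refused. A call with a gripper value outside its range is refused whole. The fingers move at their own pace and stop on an object; the grip force is fixed at half the most. Time passes only in rows, so rows that repeat a pose let the fingers close, or fill a call up. It gives the time, the measured TCP pose, the force, the opening and the grip force at its end, in the units of the state.
- state(): the state, without advancing time (a new reading comes with each control period).
- camera(name): name is "side" or "top" or "wrist"; returns a dict with "color" (480x640x3 uint8, red, green, blue), "z_map" (480x640 float32, m along the optical axis (not along the pixel's ray), 0 where there is no reading), "K" (3x3 intrinsics, pixels), "k1" (the pictures are not rectified: a ray, as slopes to the right and down, at radius r is drawn at 1 + k1 r^2 times it, then the intrinsics apply), "T" (4x4, takes a point from camera to world coordinates); the wrist camera has in their place "tool_from_camera" (4x4, takes a point from camera to tool coordinates, whose origin is the TCP and whose axes are the flange's). Camera axes: x right, y up, looking along -z (the intrinsics and any distortion apply to the point x, -y, -z); pixel columns grow to the right and rows downward; lengths in m; the calibration is good to about 2 mm. A picture is of the moment at which its call begins: read the wrist's pose just before it.
- sign_off(): hands the job in; it is judged then, once.
Trained networks look in the newest picture that a camera, given by its name, has taken for a name from the list of things; names that differ only in an ending like _2 or _b are one class to them, and where a whole thing is asked for, a point or a joint stands for the part that bears it (a point fixed in the world has none). Each returns a list of dicts, best first, with "conf" (0 to 1); they miss things now and then, are a little off and sometimes report something else, mostly with a low value. They report only what shows in the picture. A call takes as long as a camera call.
- search_frame(label, camera): "bbox" ([left, top, right, bottom] in pixels, round what is visible of it).
- masks_of(label, camera): "mask" (480x640 bool, what is visible of it) and "bbox" ([left, top, right, bottom] in pixels, round what is visible of it).
- landmark_of(label, camera): "pixel" ([column, row] in pixels: a listed point, or the origin of a listed thing).
The state is a dict: "time_s": time; "qpos": joint angles; "joint_vel": joint speeds; "tau": joint torques, N m; "ee_pos": TCP position; "eef_rot": TCP orientation; "wrist_force": force on the tool from outside, world axes, zero at the start; "torque": the same for the moment, N m; "gripper_width": finger opening in m; "grasp_force": force on a finger pad.
Only numpy, scipy, OpenCV 4.12 (cv2) and the standard library are available. Lean on these libraries where they do the work, as an engineer would, in place of code of your own. Each camera call takes 0.05 s, during which the arm holds its last target. There are 200 camera calls.

TASK

The red-topped cell-changer lever of the photometer has been left somewhere in the left-hand lane (seen from the robot) of its H-shaped gate. With the outside of your fingers, and without taking hold of it, push it to the cross passage, across to the right-hand lane, then forward (away from the robot) fully home into the third slot, the one with three dots on a green patch. Do not let it dip into the fourth slot (right-hand lane, near the robot), leave the cup, bottle and tip box where they stand, and finish clear of everything.

Things in the scene. Friction and masses are not known exactly. Their poses are not given: they have to be found in the camera images.
- photometer: White bench photometer, fixed; housing spans x -125 to +145, y -120 to +220 mm in its frame, flat deck 130 mm high. Origin on the bench below the gate's centre; x points forward (away from the robot; the display front faces -x), y left, z up; yawed up to 0.42 rad. The lever's pivot is 50 mm above this origin. On the deck only the lever and the cup rise above 10 mm.
- gate (a point): Centre of the aluminium gate plate's upper face, 96 x 112 mm, 134 mm above the bench; axes as the photometer. Its H-shaped slot is 14 mm wide: lanes along x at y = +22 (left) and -22 mm (right), 60 mm long, joined by a cross passage along y at x = 0. Slot 1 is left forward, 2 left near, 3 right forward (three white dots on a green patch), 4 right near.
- shift_cross (a joint): Sideways lean of the lever about the photometer's x axis, rad: 0 upright, positive leans right (-y). End stops at -0.285 and +0.285; left lane about -0.27, right lane about +0.27. It can change lane only in the cross passage (shift_fore within about 0.03 of 0; to 0.05 the stem still slides in past the corner). Friction of about 2 N at the grip holds it where it is left, no spring.
- shift_fore (a joint): Fore-and-aft lean of the lever, rad: 0 is upright, in the cross passage; positive leans forward (+x of the photometer). End stops at -0.275 (home in slot 2 or 4) and +0.275 (home in slot 1 or 3). Friction of about 2 N at the grip holds it, no spring. The grip's centre moves 150 mm per rad, about 41 mm from the middle to each end.
- knob (a point): Centre of the lever's red cylindrical grip, 24 mm diameter and 44 mm long along the lever, 150 mm from the pivot (about 200 mm above the bench when upright, 190 mm in the corners of the gate). Its z axis runs up along the lever. Below the grip is a 10 mm steel stem.
- slot3 (a point): Fixed point where the grip's centre is when the lever is home in the third slot (41 mm forward and 41 mm right of the gate's centre, 194 mm above the bench); axes as the photometer.
- specimen_cup: Loose clear specimen cup with yellow screw lid, 48 mm diameter, 48 mm high, on the deck, left of the gate; origin at the centre of its underside. Not to be moved.
- reagent_bottle: Loose amber bottle with black cap, 60 mm diameter, 115 mm high, on the bench right of the photometer; origin at the centre of its underside. Not to be moved.
- tip_box: Loose blue pipette-tip box, 85 x 120 x 42 mm, on the bench left of the photometer; origin at the centre of its underside. Not to be moved.

How it is judged:
On the way, in this order (a step that is already met when the one before it is completed fails the run):
1. the lever has been pushed across into the right-hand lane, at the cross passage (value of joint shift_cross above 0.22 rad and value of joint shift_fore between -0.12 and 0.12 rad).
2. the lever is home in the third slot (value of joint shift_fore above 0.24 rad and value of joint shift_cross above 0.22 rad), for 0.2 s.
At the end, for the whole second after the job is handed in: The lever rests home in slot three: shift_fore above 0.24 rad and shift_cross above 0.22 rad, its grip within 15 mm of site slot3 seen from above, at rest; cup, bottle and tip box each within 12 mm of where they started (all of step 2 and horizontal distance between knob and slot3 below 0.015 m and velocity of joint shift_fore between -0.05 and 0.05 rad/s and distance of each of specimen_cup, reagent_bottle, tip_box from where it was at the start of the episode below 0.012 m); the robot touches nothing.
It fails at once if the lever dips into the fourth slot (value of joint shift_cross above 0.15 rad and value of joint shift_fore below -0.13 rad).
It fails at once if the lever is taken between the fingers (tool point on the lever's axis while touching it) (contact force between the fingers and shift_fore above 0.5 N and x of the grasp point in the frame of knob between -0.012 and 0.012 m and y of the grasp point in the frame of knob between -0.012 and 0.012 m and z of the grasp point in the frame of knob between -0.06 and 0.03 m).
It fails at once if the specimen cup is moved, lifted or tipped (distance of specimen_cup from where it was at the start of the episode above 0.012 m or angle between specimen_cup's own z axis and vertical above 0.25 rad).
It fails at once if the reagent bottle is moved, lifted or tipped (distance of reagent_bottle from where it was at the start of the episode above 0.012 m or angle between reagent_bottle's own z axis and vertical above 0.25 rad).
It fails at once if the tip box is moved, lifted or tipped (distance of tip_box from where it was at the start of the episode above 0.012 m or angle between tip_box's own z axis and vertical above 0.25 rad).
It also fails if it takes over 58 s, if anything falls off the work surface, if the arm or the gripper's body presses on something with over 40 N, if the wrist force passes 120 N, or if a joint passes its speed limit or range.

## Working session

There is one attempt and no reset: what is moved stays moved. The work goes in short steps, Python scripts to look and compute and a tool call to move; the robot and the scene stay as the last step left them, time stands still between calls to the robot, and variables do not carry over. Pictures are saved under pics/ and viewed, at most 10 in all, crops included, and the job is handed in when it is done.

Besides the shell and the picture viewer there is one more tool, called after "Emit:" by a JSON object that holds its "method" and its "body". jog_arm: Moves the arm, as the interface text tells. Its arguments: {"type":"object","properties":{"rows":{"type":"string"}},"required":["rows"]}

```bash
mkdir -p pics; cat > h.py <<'E'
from plant import *
import numpy as np, cv2
def rays(c,px):
    K=c["K"]; p=np.atleast_2d(px).astype(float)
    d=np.c_[(p[:,0]-K[0,2])/K[0,0],(p[:,1]-K[1,2])/K[1,1]]
    u=d.copy()
    for _ in range(20): u=d/(1+c["k1"]*(u**2).sum(1,keepdims=True))
    return np.c_[u[:,0],-u[:,1],-np.ones(len(u))]
def pts(c,px):
    p=np.atleast_2d(px).astype(int); z=c["z_map"][p[:,1],p[:,0]]
    P=rays(c,px)*z[:,None]
    return (P@c["T"][:3,:3].T+c["T"][:3,3])[z>0]
def onplane(c,px,h):
    d=rays(c,px)@c["T"][:3,:3].T; o=c["T"][:3,3]
    return o+d*((h-o[2])/d[:,2])[:,None]
E
python3 - <<'E'
from h import *
s=state(); print(s["time_s"],s["ee_pos"],s["eef_rot"],s["wrist_force"],s["gripper_width"])
for n in("top","side"):
    c=camera(n); cv2.imwrite(f"pics/{n}.png",c["color"][:,:,::-1]); print(n,c["T"].round(3).tolist())
    for l in ("knob","gate","slot3","photometer","specimen_cup","reagent_bottle","tip_box"):
        for r in landmark_of(l,n)[:1]: print(l,np.round(r["pixel"]),r["conf"], end=" ")
        for r in masks_of(l,n)[:1]:
            v,u=np.nonzero(r["mask"]); P=pts(c,np.c_[u,v]); print("mask",len(u),np.median(P,0).round(3),np.percentile(P,2,axis=0).round(3),np.percentile(P,98,axis=0).round(3),end="")
        print()
E
```

```text
0.0 [0.25962187 0.56796538 0.24924017] [-3.14005383e+00  5.61849410e-06  2.71283086e+00] [ 0.36083766 -0.60395981 -0.67054173] 0.08522781600206951
top [[0.01, 0.984, -0.176, 0.365], [-1.0, 0.005, -0.029, 0.105], [-0.028, 0.176, 0.984, 1.313], [0.0, 0.0, 0.0, 1.0]]
mask 165 [0.573 0.181 0.202] [0.561 0.164 0.126] [0.6   0.207 0.217]
gate [317. 236.] 0.68 mask 12558 [0.587 0.187 0.128] [0.456 0.032 0.106] [0.72  0.353 0.139]
slot3 [335. 216.] 0.73 mask 12593 [0.586 0.187 0.128] [0.456 0.032 0.106] [0.72  0.353 0.139]
photometer [319. 248.] 0.87 mask 12626 [0.586 0.187 0.128] [0.456 0.03  0.107] [0.72  0.354 0.139]
specimen_cup [246. 253.] 0.54 mask 273 [0.534 0.329 0.176] [0.514 0.309 0.14 ] [0.555 0.352 0.179]
reagent_bottle [400. 247.] 0.95 mask 433 [ 0.565 -0.082  0.08 ] [ 0.543 -0.112  0.022] [ 0.598 -0.059  0.117]
tip_box [198. 250.] 0.81 mask 1281 [0.562 0.491 0.04 ] [0.523 0.436 0.009] [0.603 0.552 0.045]
side [[0.907, 0.31, -0.286, 0.259], [-0.421, 0.643, -0.64, -0.595], [-0.014, 0.7, 0.714, 0.906], [0.0, 0.0, 0.0, 1.0]]
knob [302. 177.] 0.59 mask 379 [0.572 0.176 0.191] [0.561 0.166 0.131] [0.586 0.227 0.216]
gate [316. 219.] 0.97 mask 20317 [0.572 0.119 0.128] [0.451 0.02  0.023] [0.715 0.348 0.139]
slot3 [342. 199.] 0.9 mask 20354 [0.572 0.119 0.128] [0.451 0.02  0.022] [0.714 0.347 0.139]
photometer [315. 261.] 0.93 mask 20341 [0.572 0.119 0.128] [0.451 0.019 0.022] [0.714 0.348 0.139]
specimen_cup [261. 167.] 0.71 mask 533 [0.532 0.319 0.172] [0.512 0.309 0.131] [0.555 0.351 0.179]
reagent_bottle [367. 346.] 0.98 mask 1467 [ 0.564 -0.104  0.074] [ 0.544 -0.119  0.008] [ 0.595 -0.075  0.117]
tip_box [254. 168.] 0.78 mask 445 [0.541 0.528 0.04 ] [0.52  0.478 0.003] [0.599 0.575 0.045]
```

View pics/top.png

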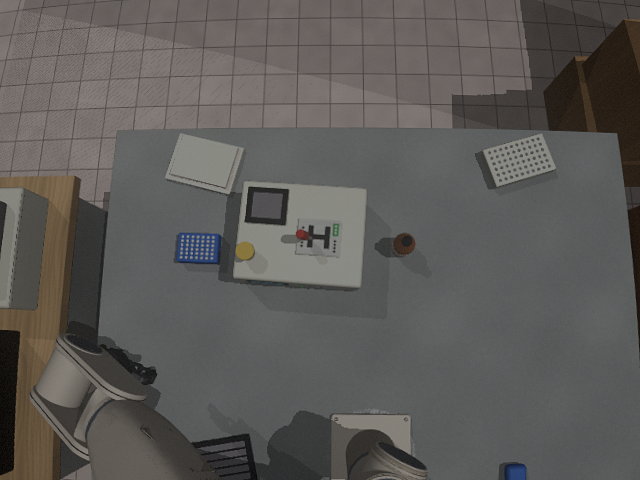

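View pics/side.png

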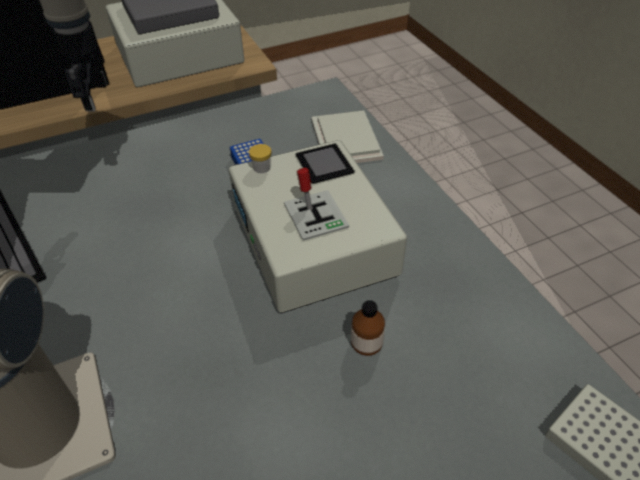

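The top view shows the lever's red knob at about (301,235), left of the gate centre at (318,237). The cup is at (245,251), the bottle at (403,244), the tip box at (199,248) and the green patch at (336,229). The side view agrees, with the knob at (305,178). Next I fit the photometer pose and the lever's angles.

```bash
python3 - <<'E'
from h import *
for n in("top","side"):
    c=camera(n)
    m=masks_of("photometer",n)[0]["mask"]
    v,u=np.nonzero(m); P=pts(c,np.c_[u,v]); D=P[abs(P[:,2]-np.median(P[P[:,2]>.11][:,2]))<.006]
    (cx,cy),wh,a=cv2.minAreaRect((D[:,:2]*1000).astype(np.float32)); print(n,"rect",cx,cy,wh,a,np.median(D[:,2]))
    best=[a+k*90 for k in range(-2,2)]; yaw=np.radians(min(best,key=abs))
    R=np.array([[np.cos(yaw),-np.sin(yaw)],[np.sin(yaw),np.cos(yaw)]])
    g=np.array([cx,cy])/1000-R@[.01,.05]; print("yaw",yaw,"gate",g)
    r=landmark_of("gate",n)
    if r: print("gate lm",onplane(c,r[0]["pixel"],.134))
    r=landmark_of("slot3",n)
    if r: print("slot3 lm",onplane(c,r[0]["pixel"],.194))
    hsv=cv2.cvtColor(c["color"],cv2.COLOR_RGB2HSV)
    red=((hsv[...,0]<6)|(hsv[...,0]>174))&(hsv[...,1]>150)&(hsv[...,2]>70)
    v,u=np.nonzero(red); P=pts(c,np.c_[u,v]); k=(abs(P[:,0]-.57)<.06)&(abs(P[:,1]-.18)<.06)&(P[:,2]>.15); P=P[k]
    L=np.c_[(P[:,:2]-g)@R,P[:,2]]
    print("knob local n",len(L),"mean",L.mean(0).round(4),L.min(0).round(4),L.max(0).round(4))
    r=landmark_of("knob",n)
    if r:
        w=onplane(c,r[0]["pixel"],.192)[0]; print("knob lm",r[0]["conf"],w,(w[:2]-g)@R)
    col=c["color"][::1]; 
    crop=cv2.resize(c["color"][190:290,220:380] if n=="top" else c["color"][140:260,230:390],None,fx=4,fy=4,interpolation=cv2.INTER_CUBIC)
    cv2.imwrite(f"pics/{n}_c.png",crop[:,:,::-1])
E
```

```text
top rect 591.7689208984375 193.3643035888672 (339.8113708496094, 269.4598693847656) 86.02730560302734 0.12807076743713086
yaw -0.0693365974027035 gate [0.5783289  0.14417726]
gate lm [[0.58441143 0.15259484 0.134     ]]
slot3 lm [[0.61886936 0.09630716 0.194     ]]
knob local n 24 mean [-0.0079  0.0421  0.2136] [-0.0166  0.0348  0.2093] [0.0006 0.0524 0.2207]
knob lm 0.52 [0.57215952 0.1897572  0.192     ] [-0.00931238  0.04504301]
side rect 590.9561157226562 195.15365600585938 (343.97509765625, 268.52789306640625) 86.2333984375 0.12854587430340925
yaw -0.06573959887638797 gate [0.5776931  0.14591858]
gate lm [[0.57784566 0.13944077 0.134     ]]
slot3 lm [[0.57714145 0.1930023  0.194     ]]
knob local n 211 mean [-0.0085  0.0316  0.2004] [-0.0177  0.022   0.1749] [0.0029 0.0507 0.2188]
knob lm 0.78 [0.58188552 0.1903101  0.192     ] [0.00126718 0.04457104]
```

View pics/top_c.png

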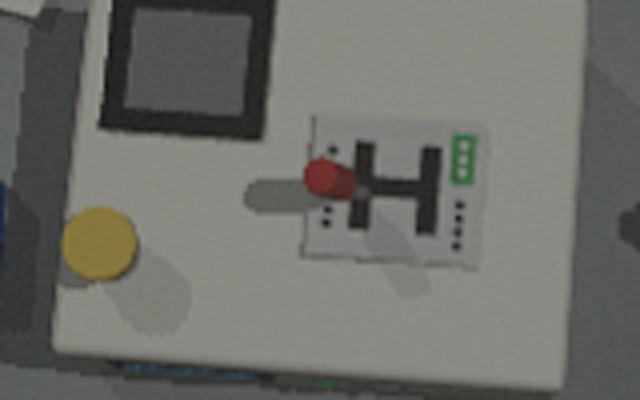

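The zoomed top view shows the red knob at crop (330,178), with its stem entering the left lane near the cross passage. That puts it slightly near side of the passage: fore is about -0.05, cross about -0.27. I'll move above a point behind the knob with the tool squared to the photometer and the fingers shut.

Careful with the scale: shifts go in shares of 0.5 m and turns go in shares of pi/2 rad. That gives: -0.367 m is -0.734, -0.27 m is -0.54, -0.362 rad is -0.2305.

Emit:
{"method": "jog_arm", "body": {"rows": "-0.04 -0.02 -0.08 0 0 -0.0255 0; -0.14 -0.09 -0.1 0 0 -0.0637 0; -0.24 -0.16 -0.1 0 0 -0.1019 0; -0.34 -0.23 -0.1 0 0 -0.1401 0; -0.44 -0.3 -0.1 0 0 -0.1783 0; -0.54 -0.36 -0.1 0 0 -0.2165 0; -0.64 -0.43 -0.1 0 0 -0.2292 0; -0.734 -0.494 -0.1 0 0 -0.2305 0"}}

```text
time_s: 3.0
ee_pos: [0.4918, 0.1893, 0.3003]
eef_rot: [3.141, 0.001, 3.075]
wrist_force: [1.2, -0.5, -0.2]
gripper_width: 0.0
grasp_force: 0.0
```

```bash
cat >> h.py <<'E'
YAW=-.067; G=np.array([.578,.145])
R2=np.array([[np.cos(YAW),-np.sin(YAW)],[np.sin(YAW),np.cos(YAW)]])
def loc(P): P=np.atleast_2d(P); return np.c_[(P[:,:2]-G)@R2,P[:,2]]
def st():
    s=state(); print("t",s["time_s"],"tcp loc",loc(s["ee_pos"])[0].round(4),"rot",s["eef_rot"].round(3) if hasattr(s["eef_rot"],'round') else s["eef_rot"],"F",np.round(s["wrist_force"],1),s["gripper_width"])
    return s
def knob(n="side"):
    c=camera(n); hsv=cv2.cvtColor(c["color"],cv2.COLOR_RGB2HSV)
    red=((hsv[...,0]<6)|(hsv[...,0]>174))&(hsv[...,1]>150)&(hsv[...,2]>60)
    if n=="wrist":
        from scipy.spatial.transform import Rotation as Ro
        s=state(); T=np.eye(4); T[:3,:3]=Ro.from_euler("xyz",s["eef_rot"]).as_matrix(); T[:3,3]=s["ee_pos"]; c["T"]=T@c["tool_from_camera"]
    v,u=np.nonzero(red); L=loc(pts(c,np.c_[u,v])); L=L[(abs(L[:,0])<.09)&(abs(L[:,1])<.09)&(L[:,2]>.15)&(L[:,2]<.23)]
    if len(L): print(n,"knob n",len(L),"mean",L.mean(0).round(4),"lo",np.percentile(L,2,axis=0).round(4),"hi",np.percentile(L,98,axis=0).round(4))
    return c,L
E
python3 - <<'E'
from h import *
st(); knob("side"); c,L=knob("wrist"); print(c["tool_from_camera"].round(3).tolist()); cv2.imwrite("pics/w1.png",c["color"][:,:,::-1])
E
```

```text
t 3.0 tcp loc [-0.089   0.0385  0.3003] rot [3.141e+00 1.000e-03 3.075e+00] F [ 1.2 -0.5 -0.2] 4.2505062197529896e-05
side knob n 215 mean [-0.0089  0.0325  0.2003] lo [-0.018   0.024   0.1784] hi [0.0008 0.0483 0.2167]
[[-0.0, 0.955, 0.297, 0.076], [1.0, 0.0, -0.001, -0.001], [-0.001, 0.297, -0.955, -0.124], [0.0, 0.0, 0.0, 1.0]]
```

View pics/w1.png

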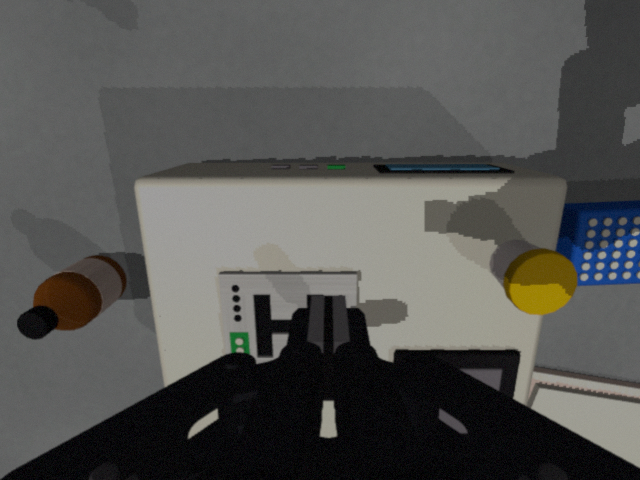

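The wrist view shows the shut fingers hiding the knob at about (328,330). The right lane runs over rows 295–357 at column 263, and the plate's near edge is at row 272. I'll check the gate pose against these.

```bash
python3 - <<'E'
from h import *
c,L=knob("wrist")
px=[(263,295),(263,357),(263,326),(220,272),(358,271)]
print("exp (-.03,-.022)(.03,-.022)(0,-.022) plate (-.048,-.056)(-.048,.056)")
print(loc(onplane(c,px,.134)).round(4)); print(loc(pts(c,px)).round(4))
t=camera("top"); f=np.array([(362,187),(428,190),(315,117),(483,127),(303,255),(476,268)])/4+[220,190]
print("top",loc(onplane(t,f,.134)).round(4))
E
```

```text
exp (-.03,-.022)(.03,-.022)(0,-.022) plate (-.048,-.056)(-.048,.056)
[[-0.029  -0.0162  0.134 ]
 [ 0.0297 -0.0194  0.134 ]
 [-0.0004 -0.0177  0.134 ]
 [-0.0494 -0.0497  0.134 ]
 [-0.0498  0.0614  0.134 ]]
[[-0.029  -0.0162  0.1339]
 [ 0.0318 -0.02    0.1309]
 [ 0.0007 -0.0181  0.132 ]
 [-0.0466 -0.0518  0.1269]
 [-0.0477  0.0619  0.1287]]
top [[-0.0002  0.0204  0.134 ]
 [ 0.0009 -0.0229  0.134 ]
 [ 0.0444  0.0552  0.134 ]
 [ 0.0455 -0.0559  0.134 ]
 [-0.0479  0.0552  0.134 ]
 [-0.0482 -0.0578  0.134 ]]
```

In the tool's units: 0.103 m is 0.206, -0.045 m is -0.09.

Emit:
{"method": "jog_arm", "body": {"rows": "0 0.004 0.06 0 0 0 0; 0 0.004 0.12 0 0 0 0; 0 0.004 0.18 0 0 0 0; 0 0.004 0.206 0 0 0 0; -0.024 0.004 0.206 0 0 0 0; -0.05 0.004 0.206 0 0 0 0; -0.074 0.004 0.206 0 0 0 0; -0.09 0.004 0.206 0 0 0 0"}}

```text
time_s: 4.2
ee_pos: [0.5374, 0.1901, 0.1977]
eef_rot: [3.141, 0.001, 3.074]
wrist_force: [0.2, 0.2, -0.9]
gripper_width: 0.0004
grasp_force: 0.0
```

```bash
python3 - <<'E'
from h import *
st(); knob("side");c,L=knob("top")
c=camera("side"); crop=cv2.resize(c["color"][130:250,230:390],None,fx=5,fy=5,interpolation=cv2.INTER_CUBIC); cv2.imwrite("pics/s2.png",crop[:,:,::-1])
E
```

```text
t 4.2 tcp loc [-0.0435  0.0423  0.1977] rot [3.141e+00 1.000e-03 3.074e+00] F [ 0.2  0.2 -0.9] 0.0004116374752372831
side knob n 210 mean [-0.0088  0.0323  0.2003] lo [-0.0178  0.0234  0.1769] hi [0.0014 0.0481 0.2169]
```

View pics/s2.png

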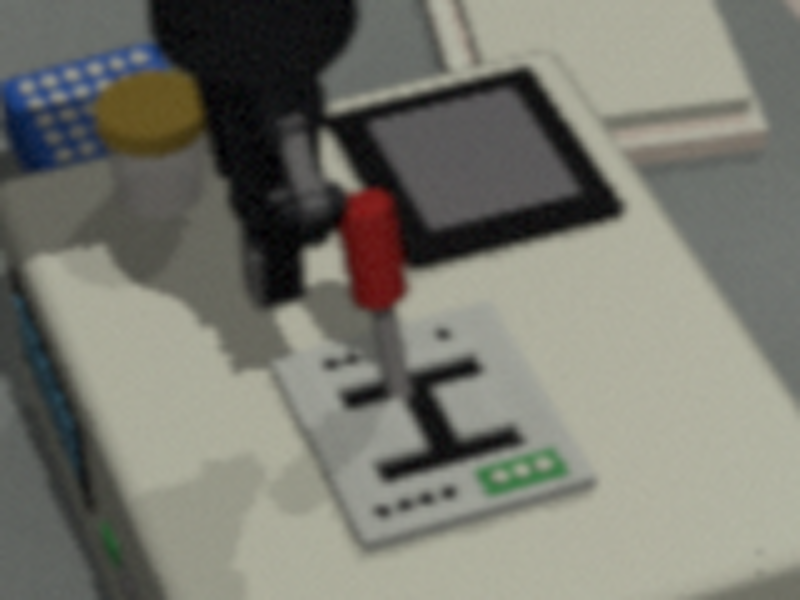

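The side crop shows the fingers behind the red grip (375,250). The stem enters at (395,385), just near side of the passage mouth at (425,385). Now I nudge it forward.

In the tool's units: -0.019 m is -0.038, -0.017 m is -0.034.

Emit:
{"method": "jog_arm", "body": {"rows": "-0.008 0 0 0 0 0 0; -0.016 0 0 0 0 0 0; -0.022 0 0 0 0 0 0; -0.026 0 0 0 0 0 0; -0.03 0 0 0 0 0 0; -0.034 0 0 0 0 0 0; -0.038 0 0 0 0 0 0; -0.038 0 0 0 0 0 0"}}

```text
time_s: 5.35
ee_pos: [0.5548, 0.1889, 0.197]
eef_rot: [-3.142, -0.0, 3.075]
wrist_force: [-2.4, 0.7, 1.0]
gripper_width: -0.0005
grasp_force: 0.9
```

```bash
python3 - <<'E'
from h import *
st(); knob("side")
E
```

```text
t 5.35 tcp loc [-0.0261  0.0423  0.197 ] rot [-3.142 -0.     3.075] F [-2.4  0.7  1. ] -0.00045159952773187357
side knob n 163 mean [-0.0069  0.03    0.1946] lo [-0.0161  0.0232  0.177 ] hi [0.0031 0.0365 0.2133]
```

In the tool's units: -0.0065 m is -0.013, -0.006 m is -0.012.

Emit:
{"method": "jog_arm", "body": {"rows": "-0.002 0 0 0 0 0 0; -0.004 0 0 0 0 0 0; -0.006 0 0 0 0 0 0; -0.008 0 0 0 0 0 0; -0.01 0 0 0 0 0 0; -0.012 0 0 0 0 0 0; -0.013 0 0 0 0 0 0; -0.013 0 0 0 0 0 0"}}

```text
time_s: 6.4
ee_pos: [0.5614, 0.1885, 0.197]
eef_rot: [-3.142, 0.0, 3.075]
wrist_force: [-2.6, 0.7, 2.3]
gripper_width: 0.0001
grasp_force: 0.9
```

```bash
python3 - <<'E'
from h import *
st(); knob("side")
c=camera("side"); crop=cv2.resize(c["color"][150:240,255:375],None,fx=6,fy=6,interpolation=cv2.INTER_CUBIC); cv2.imwrite("pics/s3.png",crop[:,:,::-1])
E
```

```text
t 6.4 tcp loc [-0.0195  0.0423  0.197 ] rot [-3.142  0.     3.075] F [-2.6  0.7  2.3] 0.0001448983130088604
side knob n 158 mean [-0.0008  0.0297  0.1941] lo [-0.0103  0.0236  0.1773] hi [0.0093 0.0366 0.2116]
```

View pics/s3.png

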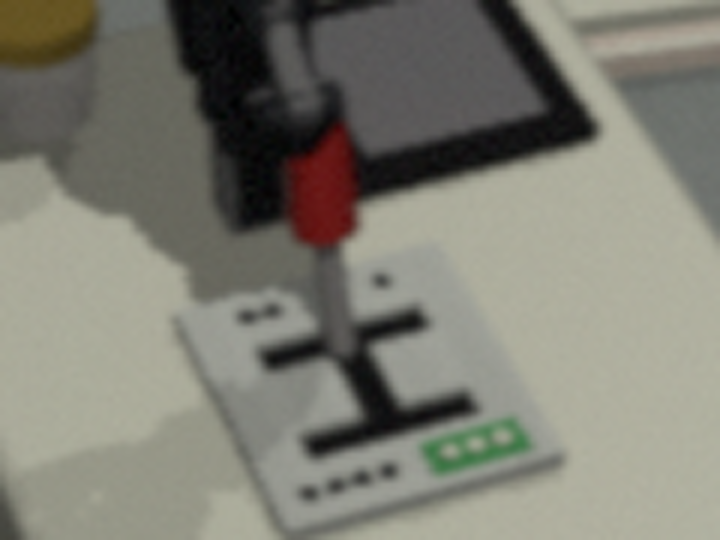

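The stem now lines up with the cross passage at (345,350). I'll go round to the left side of the grip.

In the tool's units: 0.045 m is 0.09, 0.03 m is 0.06.

Emit:
{"method": "jog_arm", "body": {"rows": "0.03 0 0 0 0 0 0; 0.06 0 0 0 0 0 0; 0.06 0.04 0 0 0 0 0; 0.06 0.084 0 0 0 0 0; 0.06 0.09 0 0 0 0 0; 0.01 0.09 0 0 0 0 0; -0.04 0.09 0 0 0 0 0; -0.04 0.09 0 0 0 0 0"}}

```text
time_s: 7.5
ee_pos: [0.5858, 0.2322, 0.1968]
eef_rot: [3.141, 0.001, 3.074]
wrist_force: [0.2, 0.4, -0.0]
gripper_width: -0.0001
grasp_force: 0.0
```

```bash
python3 - <<'E'
from h import *
st(); knob("side"); knob("top")
E
```

```text
t 7.5 tcp loc [0.0019 0.0875 0.1968] rot [3.141e+00 1.000e-03 3.074e+00] F [ 0.2  0.4 -0. ] -0.00012770625106651694
side knob n 230 mean [-0.0012  0.0331  0.2004] lo [-0.0104  0.0235  0.1787] hi [0.0095 0.0506 0.217 ]
```

In the tool's units: -0.055 m is -0.11, -0.049 m is -0.098.

Emit:
{"method": "jog_arm", "body": {"rows": "0 -0.016 0 0 0 0 0; 0 -0.032 0 0 0 0 0; 0 -0.048 0 0 0 0 0; 0 -0.062 0 0 0 0 0; 0 -0.074 0 0 0 0 0; 0 -0.086 0 0 0 0 0; 0 -0.098 0 0 0 0 0; 0 -0.11 0 0 0 0 0"}}

```text
time_s: 8.6
ee_pos: [0.5824, 0.1777, 0.1996]
eef_rot: [3.139, 0.005, 3.075]
wrist_force: [-1.8, 3.8, 17.0]
gripper_width: -0.0002
grasp_force: 9.6
```

```bash
python3 - <<'E'
from h import *
st(); knob("side"); knob("top")
E
```

```text
t 8.6 tcp loc [0.0023 0.0329 0.1996] rot [3.139 0.005 3.075] F [-1.8  3.8 17. ] -0.00021556259113031007
side knob n 199 mean [-1.600e-03 -1.000e-04  2.046e-01] lo [-0.0103 -0.0053  0.1809] hi [0.0082 0.0095 0.2215]
```

The lever is mid-passage, but there is 17 N of upward force: the upright grip is pressing on the underside of the finger linkage. I'll raise the tool before continuing.

Emit:
{"method": "jog_arm", "body": {"rows": "0 0 -0.01 0 0 0 0; 0 0 -0.02 0 0 0 0; 0 0 -0.028 0 0 0 0; 0 0 -0.028 0 0 0 0; 0 -0.012 -0.028 0 0 0 0; 0 -0.024 -0.028 0 0 0 0; 0 -0.036 -0.028 0 0 0 0; 0 -0.036 -0.028 0 0 0 0"}}

```text
time_s: 9.7
ee_pos: [0.5794, 0.1585, 0.211]
eef_rot: [-3.141, -0.0, 3.074]
wrist_force: [-0.8, 1.7, 1.0]
gripper_width: 0.0001
grasp_force: 0.5
```

```bash
python3 - <<'E'
from h import *
st(); knob("side"); knob("top")
E
```

```text
t 9.7 tcp loc [0.0005 0.0136 0.211 ] rot [-3.141 -0.     3.074] F [-0.8  1.7  1. ] 0.00014496518088519784
side knob n 206 mean [-0.0019 -0.0176  0.2052] lo [-0.01   -0.0234  0.1802] hi [ 0.007  -0.0053  0.2217]
```

In the tool's units: -0.024 m is -0.048, -0.021 m is -0.042.

Emit:
{"method": "jog_arm", "body": {"rows": "0 -0.008 0 0 0 0 0; 0 -0.016 0 0 0 0 0; 0 -0.024 0 0 0 0 0; 0 -0.03 0.004 0 0 0 0; 0 -0.036 0.008 0 0 0 0; 0 -0.042 0.012 0 0 0 0; 0 -0.048 0.016 0 0 0 0; 0 -0.048 0.016 0 0 0 0"}}

```text
time_s: 10.8
ee_pos: [0.5778, 0.135, 0.2028]
eef_rot: [-3.141, -0.0, 3.075]
wrist_force: [-0.6, 1.0, 0.1]
gripper_width: -0.0001
grasp_force: 0.7
```

```bash
python3 - <<'E'
from h import *
st(); knob("side"); knob("top")
E
```

```text
t 10.8 tcp loc [ 0.0004 -0.01    0.2028] rot [-3.141 -0.     3.075] F [-0.6  1.   0.1] -0.00012867415551091177
side knob n 186 mean [-0.0021 -0.0422  0.2036] lo [-0.0104 -0.0497  0.1767] hi [ 0.0081 -0.0326  0.2178]
```

In the tool's units: -0.007 m is -0.014, -0.006 m is -0.012.

Emit:
{"method": "jog_arm", "body": {"rows": "0 -0.002 0 0 0 0 0; 0 -0.004 0 0 0 0 0; 0 -0.006 0 0 0 0 0; 0 -0.008 0 0 0 0 0; 0 -0.01 0 0 0 0 0; 0 -0.012 0 0 0 0 0; 0 -0.014 0 0 0 0 0; 0 -0.014 0 0 0 0 0"}}

```text
time_s: 11.9
ee_pos: [0.5774, 0.1282, 0.203]
eef_rot: [-3.142, -0.0, 3.075]
wrist_force: [0.5, 1.4, -0.9]
gripper_width: -0.0001
grasp_force: 0.7
```

```bash
python3 - <<'E'
from h import *
st(); knob("side"); knob("top")
c=camera("side"); crop=cv2.resize(c["color"][150:240,255:375],None,fx=6,fy=6,interpolation=cv2.INTER_CUBIC); cv2.imwrite("pics/s4.png",crop[:,:,::-1])
E
```

```text
t 11.9 tcp loc [ 0.0005 -0.0168  0.203 ] rot [-3.142 -0.     3.075] F [ 0.5  1.4 -0.9] -0.0001118710889549563
side knob n 175 mean [-0.002  -0.0489  0.2028] lo [-0.0105 -0.056   0.1759] hi [ 0.0073 -0.039   0.2164]
```

View pics/s4.png

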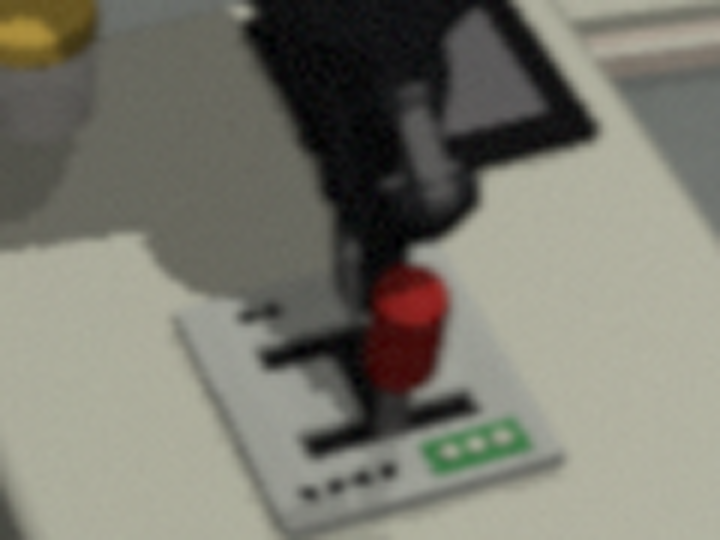

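The stem is in the right-hand lane at about (388,415). I'll push a little more to seat it against the lane side.

In the tool's units: -0.003 m is -0.006, -0.002 m is -0.004.

Emit:
{"method": "jog_arm", "body": {"rows": "0 -0.002 0 0 0 0 0; 0 -0.004 0 0 0 0 0; 0 -0.006 0 0 0 0 0; 0 -0.006 0 0 0 0 0; 0 -0.006 0 0 0 0 0; 0 -0.006 0 0 0 0 0; 0 -0.006 0 0 0 0 0; 0 -0.006 0 0 0 0 0"}}

```text
time_s: 13.05
ee_pos: [0.5772, 0.1258, 0.203]
eef_rot: [3.141, 0.0, 3.075]
wrist_force: [1.0, 5.4, -2.0]
gripper_width: -0.0001
grasp_force: 2.4
```

```bash
python3 - <<'E'
from h import *
st(); knob("side")
E
```

```text
t 13.05 tcp loc [ 0.0005 -0.0192  0.203 ] rot [3.141 0.    3.075] F [ 1.   5.4 -2. ] -9.894277761942518e-05
side knob n 175 mean [-0.0021 -0.0493  0.2027] lo [-0.0104 -0.0568  0.1772] hi [ 0.0079 -0.0401  0.2162]
```

In the tool's units: 0.055 m is 0.11, -0.022 m is -0.044.

Emit:
{"method": "jog_arm", "body": {"rows": "0 0.024 0 0 0 0 0; 0 0.05 -0.004 0 0 0 0; 0 0.06 -0.004 0 0 0 0; 0.06 0.06 -0.004 0 0 0 0; 0.11 0.06 -0.004 0 0 0 0; 0.11 0.02 -0.004 0 0 0 0; 0.11 -0.024 -0.004 0 0 0 0; 0.11 -0.044 -0.004 0 0 0 0"}}

```text
time_s: 14.1
ee_pos: [0.5214, 0.1056, 0.2052]
eef_rot: [-3.141, 0.001, 3.074]
wrist_force: [0.3, -0.1, -0.4]
gripper_width: 0.0001
grasp_force: 0.0
```

```bash
python3 - <<'E'
from h import *
st(); knob("side")
E
```

```text
t 14.1 tcp loc [-0.0538 -0.0431  0.2052] rot [-3.141e+00  1.000e-03  3.074e+00] F [ 0.3 -0.1 -0.4] 0.00012115160208129696
side knob n 171 mean [-0.0019 -0.0492  0.2026] lo [-0.0101 -0.0565  0.178 ] hi [ 0.0082 -0.0402  0.216 ]
```

Now forward, first to x ≈ +0.006 (60 mm).

In the tool's units: -0.06 m is -0.12, -0.057 m is -0.114.

Emit:
{"method": "jog_arm", "body": {"rows": "-0.028 0 0 0 0 0 0; -0.052 0 0 0 0 0 0; -0.066 0 0 0 0 0 0; -0.078 0 0 0 0 0 0; -0.09 0 0 0 0 0 0; -0.102 0 0 0 0 0 0; -0.114 0 0 0 0 0 0; -0.12 0 0 0 0 0 0"}}

```text
time_s: 15.15
ee_pos: [0.5809, 0.103, 0.2048]
eef_rot: [3.142, -0.0, 3.075]
wrist_force: [-1.8, 0.2, -1.9]
gripper_width: 0.0003
grasp_force: 1.0
```

```bash
python3 - <<'E'
from h import *
st(); knob("side")
E
```

```text
t 15.15 tcp loc [ 0.0057 -0.0417  0.2048] rot [ 3.142 -0.     3.075] F [-1.8  0.2 -1.9] 0.00026742470458545605
side knob n 136 mean [ 0.023  -0.0499  0.1974] lo [ 0.0144 -0.0566  0.175 ] hi [ 0.036  -0.0436  0.2119]
```

In the tool's units: -0.017 m is -0.034, -0.016 m is -0.032.

Emit:
{"method": "jog_arm", "body": {"rows": "-0.006 0 0 0 0 0 0; -0.012 0 0 0 0 0 0; -0.018 0 0 0 0 0 0; -0.024 0 0 0 0 0 0; -0.028 0 0 0 0 0 0; -0.032 0 0 0 0 0 0; -0.034 0 0 0 0 0 0; -0.034 0 0 0 0 0 0"}}

```text
time_s: 16.2
ee_pos: [0.5977, 0.1019, 0.205]
eef_rot: [-3.142, -0.0, 3.075]
wrist_force: [-2.1, 0.3, -0.1]
gripper_width: -0.0
grasp_force: 0.9
```

```bash
python3 - <<'E'
from h import *
st(); knob("side")
E
```

```text
t 16.2 tcp loc [ 0.0225 -0.0417  0.205 ] rot [-3.142 -0.     3.075] F [-2.1  0.3 -0.1] -2.4359853999215398e-05
side knob n 144 mean [ 0.0399 -0.0483  0.1951] lo [ 0.0295 -0.0544  0.1729] hi [ 0.0528 -0.0411  0.2084]
```

Almost home, with no stop force yet. I'll push on gently.

In the tool's units: -0.004 m is -0.008, -0.003 m is -0.006.

Emit:
{"method": "jog_arm", "body": {"rows": "-0.002 0 0 0 0 0 0; -0.004 0 0 0 0 0 0; -0.006 0 0 0 0 0 0; -0.008 0 0 0 0 0 0; -0.008 0 0 0 0 0 0; -0.008 0 0 0 0 0 0; -0.008 0 0 0 0 0 0; -0.008 0 0 0 0 0 0"}}

```text
time_s: 17.25
ee_pos: [0.6008, 0.1016, 0.2045]
eef_rot: [-3.141, -0.002, 3.075]
wrist_force: [-6.3, 1.4, -1.3]
gripper_width: -0.0001
grasp_force: 2.4
```

```bash
python3 - <<'E'
from h import *
st(); knob("side")
E
```

```text
t 17.25 tcp loc [ 0.0257 -0.0417  0.2045] rot [-3.141e+00 -2.000e-03  3.075e+00] F [-6.3  1.4 -1.3] -9.344022054583249e-05
side knob n 133 mean [ 0.0414 -0.0486  0.1951] lo [ 0.0293 -0.0551  0.1716] hi [ 0.0547 -0.0416  0.2089]
```

The force has risen to 6 N, so it is at the stop. I'll back off and lift clear.

In the tool's units: -0.12 m is -0.24, 0.11 m is 0.22.

Emit:
{"method": "jog_arm", "body": {"rows": "0.02 0 0 0 0 0 0; 0.05 0 0 0 0 0 0; 0.09 0 0 0 0 0 0; 0.14 0 0 0 0 0 0; 0.18 0 -0.04 0 0 0 0; 0.2 0 -0.12 0 0 0 0; 0.22 0 -0.2 0 0 0 0; 0.24 0 -0.24 0 0 0 0"}}

```text
time_s: 18.3
ee_pos: [0.4821, 0.1098, 0.3278]
eef_rot: [3.14, 0.005, 3.075]
wrist_force: [0.3, -0.3, -1.0]
gripper_width: 0.0001
grasp_force: 0.0
```

Emit:
{"method": "jog_arm", "body": {"rows": "0 0 0 0 0 0 0; 0 0 0 0 0 0 0; 0 0 0 0 0 0 0; 0 0 0 0 0 0 0; 0 0 0 0 0 0 0; 0 0 0 0 0 0 0; 0 0 0 0 0 0 0; 0 0 0 0 0 0 0"}}

```text
time_s: 19.3
ee_pos: [0.482, 0.1096, 0.3251]
eef_rot: [3.142, 0.0, 3.075]
wrist_force: [-0.3, 0.0, -0.2]
gripper_width: -0.0001
grasp_force: 0.0
```

```bash
python3 - <<'E'
from h import *
st(); knob("side")
c=camera("side"); crop=cv2.resize(c["color"][130:250,230:390],None,fx=5,fy=5,interpolation=cv2.INTER_CUBIC); cv2.imwrite("pics/s5.png",crop[:,:,::-1])
E
```

```text
t 19.3 tcp loc [-0.0934 -0.0417  0.3251] rot [3.142 0.    3.075] F [-0.3  0.  -0.2] -0.00011259772412682115
side knob n 190 mean [ 0.0393 -0.0466  0.1951] lo [ 0.028  -0.0554  0.172 ] hi [ 0.0529 -0.038   0.2104]
```

View pics/s5.png

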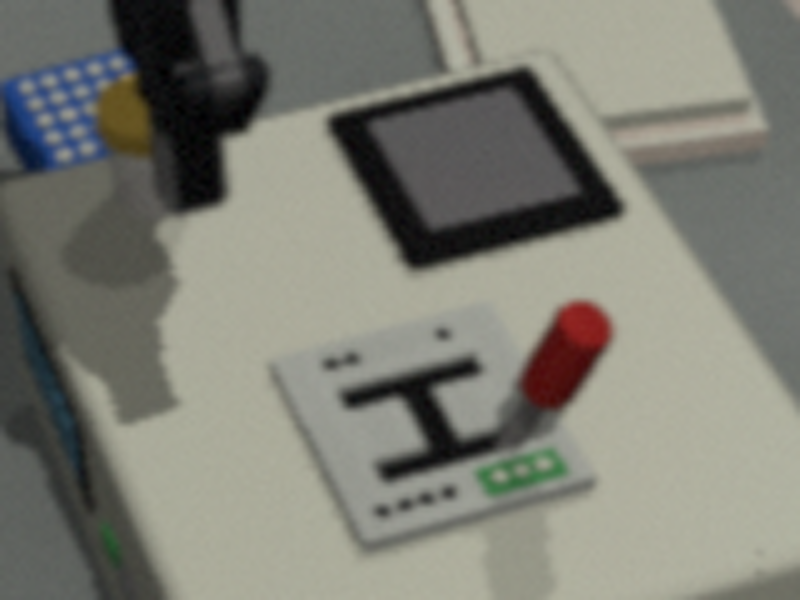

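The lever rests at the forward end of the right-hand lane, with its stem at (515,430) next to the green three-dot patch. The gripper is clear, and the cup and tip box, partly behind the fingers here, look unmoved.

```bash
python3 -c "
from plant import *
print(sign_off())"
```

```text
the job is handed in; nothing more can be done
None
```

I pushed the lever with closed fingers through the cross passage and fully forward into slot three; the last picture shows it resting there with the gripper clear, and I handed the job in at about 19 s, but no verdict came back.

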